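# Make up a rack board: pack the cartons into its corner, count it, ticket it

## Task

Make up this rack board for delivery: pack every carton upright in one tight row along the board's far batten, starting in the corner, each pushed square and flush against the batten and up against the side batten or the carton before it. When the whole row is packed, swing the stroke counter's lever right through to its stop and let it spring back. Slide the ticket plate fully home into the pocket on the board too, and leave the other things on the bench where they are.

Things in the scene. Friction and masses are not known exactly. Their poses are not given: they have to be found in the camera images.
- board: The rack board: plywood, 255 (x) by 320 (y) by 18 mm thick, fixed flat on the bench, askew by 7 degrees at most. Axes: x away from the robot, y left, z up. Wooden battens 20 mm wide and 30 mm high stand on its whole far (+x) edge and its left (+y) edge. Near its front edge is an aluminium ticket pocket, 11 mm high. Origin: centre of the underside.
- corner (a point): Inner corner of the two battens, on the board's upper surface (18 mm above the bench); board axes: x square into the far batten, y square into the side batten. Free surface: x = -235 to 0, y = -300 to 0 mm. In a row packed home the carton centres lie at x = -45 and y = -25, -75, -125, -175 mm (as many of these, in this order, as there are cartons).
- pocket (a point): Middle of the inner face of the ticket pocket's end stop, on the board's surface, board axes. From here the pocket runs 81 mm to -y, to its open mouth: first 70 mm of straight rails, 63 mm apart inside, 5 mm wide, with lips 6 mm inwards, 8.5 mm above the board; then 11 mm of flared lead-in, about 80 mm wide over all, no lips. A plate pushed home has its centre at x = 0, y = -45 mm.
- ticket: The ticket plate: stiff white plastic slab, 60 mm (own x) by 90 mm (own y), 6 mm thick, about 40 g, lying flat on the bench to the left of the board. It goes into the pocket flat, own y along the pocket, either end first; home, 9 mm of it stick out of the mouth. Origin: centre of its underside.
- counter: The stroke counter, fixed to the bench to the left of the board: a grey box 62 (x) by 44 (y) mm, 53 mm high, on a steel foot plate 85 by 72 mm, four blank white number wheels on top, the lever on its right (-y) side. Axes: x away from the robot within 17 degrees, y along the shaft, z up. Origin: centre of the foot plate's underside.
- stroke (a joint): Lever of the stroke counter, rad: 0 at rest, leaning about 26 degrees from upright towards the counter's -x; 0.9 at its stop, leaning about 26 degrees towards +x. A spring returns it: about 1.3 N at the knob to start it, about 3.6 N at the stop.
- shaft (a point): Point on the counter's cross shaft in the plane in which the lever's knob swings, 36 mm above the bench, with the counter's axes; 24 mm to -y from the counter's origin.
- knob (a point): Centre of the black ball knob, 20 mm in diameter, on the end of the lever, 70 mm from the shaft; the arm is a steel rod 7 mm thick. It moves with the lever: at rest 30 mm to the -x side of the shaft and 63 mm above it.
- carton1: A taped cardboard carton with pale label panels, 90 mm (own x) by 50 mm (own y), 60 mm high, 0.17 to 0.35 kg, standing on the bench to the right of the board; all cartons are alike, either end may face the batten, 3 or 4 of them are there. Origin: centre of its underside.
- carton2: A taped cardboard carton with pale label panels, 90 mm (own x) by 50 mm (own y), 60 mm high, 0.17 to 0.35 kg, standing on the bench to the right of the board; all cartons are alike, either end may face the batten, 3 or 4 of them are there. Origin: centre of its underside.
- carton3: A taped cardboard carton with pale label panels, 90 mm (own x) by 50 mm (own y), 60 mm high, 0.17 to 0.35 kg, standing on the bench to the right of the board; all cartons are alike, either end may face the batten, 3 or 4 of them are there. Origin: centre of its underside.
- carton4: A taped cardboard carton with pale label panels, 90 mm (own x) by 50 mm (own y), 60 mm high, 0.17 to 0.35 kg, standing on the bench to the right of the board; all cartons are alike, either end may face the batten, 3 or 4 of them are there. Origin: centre of its underside.
- soap: A green bottle, 60 mm thick, 150 mm high (bystander). Origin: centre of its underside.
- bowl: A steel bowl, 110 mm wide, 50 mm high (bystander). Origin: centre of its underside.
- tape: A roll of clear tape lying flat, 76 mm wide, 22 mm high (bystander). Origin: centre of its underside.
- scraper: A bench scraper lying flat: steel blade 75 by 110 mm with a wooden back 20 mm thick along its -x edge (bystander). Origin: below the middle of the blade.
- marker: A black marker pen lying along its x, 125 mm long, 17 mm thick (bystander). Origin: under its middle.
- jar: An amber glass jar, 68 mm thick, 65 mm high (bystander). Origin: centre of its underside.
- mug: A white mug, 80 mm wide, 90 mm high (bystander). Origin: centre of its underside.

How it is judged:
By the outcome, as a careful person would: the job done as asked, in the order asked, and still so for the second after the job is handed in, with the robot touching nothing.
Of carton1, carton2, carton3, carton4 only 3 to 4 are there at a start; the rules pass over those that are not, and their reading is None.
At some moment in a run one of carton1, carton2, carton3, carton4 may be knocked a few centimetres aside while the robot is not near it.
It also fails if it takes over 210 s, if anything falls off the work surface, if the arm or the gripper's body presses on something with over 40 N, if the wrist force passes 120 N, or if a joint passes its speed limit or range.

## Robot

A 6-joint arm with a two-finger parallel gripper is mounted at the origin on the work surface. World frame = base frame: x ahead of the robot, y to its left, z up, the work surface at z = 0. Lengths are in m, angles in rad, forces in N, time in s.
With the tool pointing down it reaches from about 0.425 to 1.125 m from the base axis. Payload 14.9 kg.
Tool frame: the origin (TCP) lies midway between the tips of the shut fingers; the grasp point (between the pads) lies 19 mm behind it (arm.grip_depth is the distance from the TCP to the grasp point, in m); z points along the fingers, y is the line along which they close (so a half turn about z gives the same grasp; the last joint's range is limited). The gripper opens to 91 mm and grips with 3 to 60 N. Pads are 32 mm wide; open, the fingers measure 118 mm over their backs; the gripper's body (76 mm by 178 mm) begins 60 mm behind the grasp point.
Start: joints at [-1.305, 0.379, 1.734, -0, 1.028, -0.033], TCP at [0.206, -0.669, 0.214] pointing down, gripper open.
Joint ranges: [-2.77, 2.77], [-0.74, 2.19], [0, 2.66], [-1.06, 4.2], [0.31, 2.87], [-3.08, 3.08]. Speed limits (rad/s): [1.89, 1.89, 2.39, 3.14, 3.14, 3.14].

## Interface

Orientations are given as a unit quaternion [x, y, z, w].
In Python, from cell import arm gives the robot as it stands.
- The arm moves only by the shell command python3 -m handwheel 'ROWS' [FORCE]. ROWS is JSON, one flat list of numbers, 5 for each row, row after row: the closure, from 0 (fully open) to 1 (shut), then the shift along the tool's x, y, z in m, then the turn about the tool's z in degrees. In form: [fingers, dx, dy, dz, yaw, fingers, dx, dy, dz, yaw, ...]. A call has 1 to 5 rows; each row is the pose to reach, as a shift and turn from the pose commanded when the call began, along the tool's axes at that moment; what a row does not reach only later rows make up. A row lasts 1/12 s, in which the tool goes at most 41.7 mm and 7.16 degrees, less where a joint would pass 70% of its speed; a pose out of reach is approached as far as the arm can. A call with a gripper value outside its range is refused whole. The fingers move at their own pace and stop on an object; FORCE is the grip in N (left out, the last holds). Time passes only in rows, so rows that repeat a pose let the fingers close. It gives the time, the measured TCP pose, the force, the opening and the grip force at its end, in the units of the state.
- arm.read_state(): the state, without advancing time (a new reading comes with each control period).
- arm.read_camera(name): name is "side" or "top"; returns a dict with "color" (400x640x3 uint8, red, green, blue), "mtx" (3x3 intrinsics, pixels), "extrinsics" (4x4, takes a point from world to camera coordinates). Camera axes: x right, y down, z forward; pixel columns grow to the right and rows downward; lengths in m; the calibration is good to about 2 mm. A picture is of the moment at which its call begins. There is no depth.
- arm.job_done(): hands the job in; it is judged then, once.
The state is a dict: "time": time; "joint_positions": joint angles; "joint_vel": joint speeds; "effort": joint torques, N m; "position": TCP position; "eef_rot": TCP orientation; "force": force on the tool from outside, world axes, zero at the start; "moment": the same for the moment, N m; "width": opening from 0.0 (shut) to 1.0 (fully open); "finger_force": force on a finger pad.
Only numpy, scipy, OpenCV 4.12 (cv2) and the standard library are available. Lean on these libraries where they do the work, as an engineer would, in place of code of your own. Each camera call takes 0.05 s, during which the arm holds its last target. There are 200 camera calls.

## Working session

There is one attempt and no reset: what is moved stays moved. The work goes in short steps, Python scripts to look and compute and a shell command to move; the robot and the scene stay as the last step left them, time stands still between calls to the robot, and variables do not carry over. Pictures are saved under pics/ and viewed, at most 14 in all, crops included, and the job is handed in when it is done.

```bash
ls; mkdir -p pics; python3 - <<'E'
from cell import arm
import cv2
s=arm.read_state();print({k:s[k] for k in s})
for n in("side","top"):
    c=arm.read_camera(n);cv2.imwrite(f"pics/{n}0.png",c["color"][:,:,::-1]);print(c["mtx"].tolist(),c["extrinsics"].tolist())
E
```

```text
pics
{'time': 0.0, 'joint_positions': array([-1.30530857e+00,  3.79386060e-01,  1.73476243e+00,  2.51925465e-06,
        1.02847544e+00, -3.33072735e-02]), 'joint_vel': array([-5.67978460e-04,  9.10227622e-05,  6.81250640e-04, -7.92374155e-04,
        1.00288393e-03, -5.24348427e-04]), 'effort': array([ 1.80613806e-03, -7.63711596e+01, -4.34362686e+01,  6.50855689e-02,
        4.24369331e-02, -7.95988376e-05]), 'position': array([ 0.20594927, -0.66862264,  0.21331307]), 'eef_rot': array([ 9.88860898e-01,  1.48841723e-01, -5.86550818e-05, -5.12293929e-04]), 'force': array([-0.64626152,  0.55391586,  0.05608885]), 'moment': array([-0.02336124,  0.02729753,  0.01752358]), 'finger_force': 0.0, 'width': 0.9993577163645975}
[[512.188988240461, 0.0, 314.21826777530777], [0.0, 512.188988240461, 199.5258815511295], [0.0, 0.0, 1.0]] [[0.9968600045994922, -0.0770038390597631, 0.01845372590992387, -0.544818364397296], [-0.0417367233935675, -0.7090090058531797, -0.7039632629189216, 0.10006666079411464], [0.06729173166347652, 0.7009826234573466, -0.7099966087669621, 1.894132960584732], [0.0, 0.0, 0.0, 1.0]]
[[511.0549022320089, 0.0, 309.9191505958403], [0.0, 511.0549022320089, 196.09400404836867], [0.0, 0.0, 1.0]] [[-0.027188157336386267, -0.9996288512097563, -0.0017216067246892631, 0.0689984115221871], [-0.9935377512580442, 0.027212267417830407, -0.11019178429941465, 0.558797499040853], [0.11019773557455775, -0.0012854302949111033, -0.9939088523316394, 2.048147879267147], [0.0, 0.0, 0.0, 1.0]]
```

View pics/top0.png

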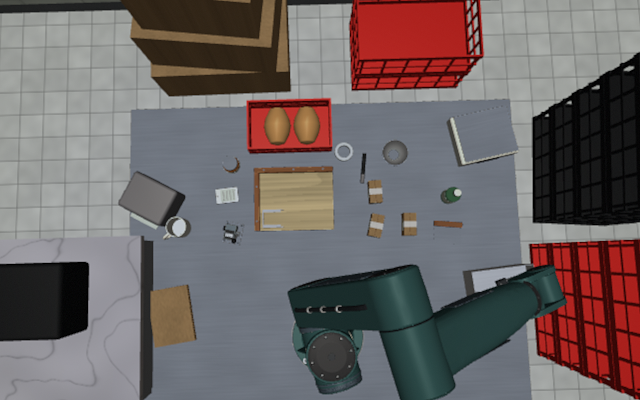

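View pics/side0.png

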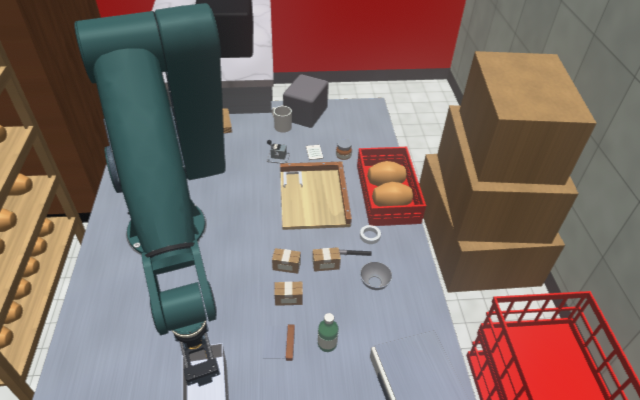

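The views show three cartons: in the top view near (375,191), (376,226) and (409,224). The board is at (255-333, 168-231), the ticket at (227,196) and the counter at (232,233). I'll enlarge both views.

```bash
python3 - <<'E'
import cv2
a=cv2.imread("pics/top0.png")[140:250,205:435];cv2.imwrite("pics/t0c.png",cv2.resize(a,None,fx=3.47,fy=3.47,interpolation=cv2.INTER_CUBIC))
a=cv2.imread("pics/side0.png")[130:320,255:400];cv2.imwrite("pics/s0c.png",cv2.resize(a,None,fx=3.1,fy=3.1,interpolation=cv2.INTER_CUBIC))
E
```

```text
(no output)
```

View pics/t0c.png

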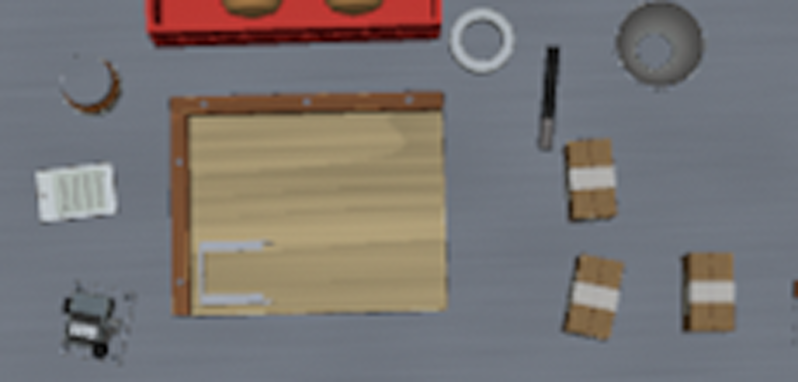

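View pics/s0c.png

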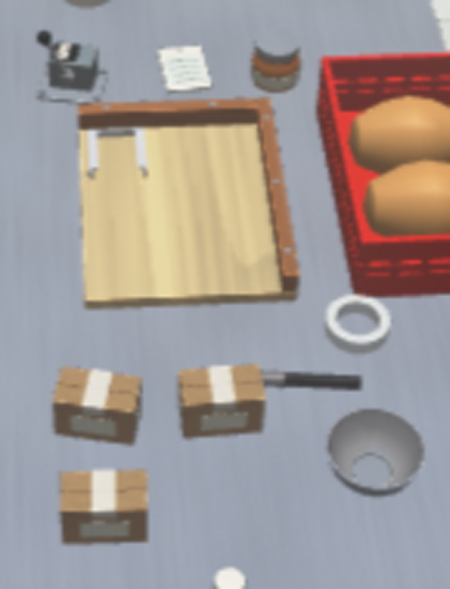

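```bash
cat > h.py <<'E'
import numpy as np, cv2
from cell import arm
def ray(c,u,v,z):
    M,E=np.array(c["mtx"]),np.array(c["extrinsics"]);R,t=E[:3,:3],E[:3,3]
    C=-R.T@t;d=R.T@np.linalg.solve(M,np.c_[u,v,np.ones(np.size(u))].T)
    return (C[:,None]+d*((z-C[2])/d[2])).T[:,:2]
def proj(c,P):
    P=np.atleast_2d(P);M,E=np.array(c["mtx"]),np.array(c["extrinsics"])
    q=M@(E[:3,:3]@P.T+E[:3,3:]);return (q[:2]/q[2]).T
def rect(pts):
    (cx,cy),(w,h),a=cv2.minAreaRect((np.array(pts)*1000).astype(np.float32))
    if w<h:w,h,a=h,w,a+90
    return np.round([cx,cy,w,h,(a+90)%180-90],1)   # centre mm, long, short, angle of long axis from x
def blobs(c,lo,hi,z,amin,amax,box=None,up=4):
    im=cv2.resize(c["color"],None,fx=up,fy=up,interpolation=cv2.INTER_CUBIC);hsv=cv2.cvtColor(im,cv2.COLOR_RGB2HSV)
    m=cv2.inRange(hsv,lo,hi);m=cv2.morphologyEx(m,cv2.MORPH_CLOSE,np.ones((9,9)))
    m=cv2.morphologyEx(m,cv2.MORPH_OPEN,np.ones((5,5)))
    if box:
        b=np.zeros_like(m);x0,y0,x1,y1=[up*k for k in box];b[y0:y1,x0:x1]=m[y0:y1,x0:x1];m=b
    out=[]
    for k in cv2.findContours(m,cv2.RETR_EXTERNAL,cv2.CHAIN_APPROX_NONE)[0]:
        A=cv2.contourArea(k)/up**2
        if amin<A<amax:
            p=(k[:,0,:]+.5)/up-.5
            out.append((A,p,ray(c,p[:,0],p[:,1],z)))
    return out
def tool(): # world->tool shift
    from scipy.spatial.transform import Rotation as R
    s=arm.read_state();r=R.from_quat(s["eef_rot"]);return np.array(s["position"]),r
E
python3 - <<'E'
from h import *
c=arm.read_camera("top")
E_=np.array(c["extrinsics"]);print("C",-E_[:3,:3].T@E_[:3,3])
hsv=cv2.cvtColor(c["color"],cv2.COLOR_RGB2HSV)
for n,u,v in [("bench",350,220),("cartop",374,184),("label",376,191),("carfront",376,202),("batt",290,168),("lbat",257,200),("board",300,200),("ticket",222,200),("knob",233,241),("railtop",270,210)]:print(n,hsv[v,u])
def P(x,y,z): return ray(c,205+x/3.47,140+y/3.47,z).round(4).tolist()
print("batten",P(170,98,.048),P(443,92,.048),P(173,315,.048),"board",P(446,310,.018),P(189,113,.018))
for b in blobs(c,(5,60,40),(25,255,255),.06,100,600,(350,170,430,245)):print("carton",b[0],rect(b[2]))
for b in blobs(c,(0,0,190),(179,60,255),.006,100,500,(205,180,250,210)):print("ticket",b[0],rect(b[2]))
for b in blobs(c,(0,0,0),(179,255,40),.099,2,100,(220,220,245,248)):print("knob",b[0],rect(b[2]))
E
```

```text
C [0.33136109 0.05639941 2.09736599]
bench [109  32 126]
cartop [ 17 118 117]
label [ 23   6 175]
carfront [ 17  82 109]
batt [ 12 155 115]
lbat [ 12 145 121]
board [ 21  80 159]
ticket [ 67  13 178]
knob [ 0  0 28]
railtop [110  30 180]
batten [[0.6785, 0.2776]] [[0.6769, -0.0419]] [[0.4249, 0.278]] board [[0.4234, -0.0385]] [[0.665, 0.2586]]
carton 102.28125 [ 406.4 -198.3   53.2   33.4   77.1]
carton 106.53125 [ 407.3 -335.6   57.2   31.8   88.4]
carton 102.875 [ 464.5 -338.    56.2   31.    88.4]
carton 105.5625 [ 541.2 -207.6   53.5   34.8  -88.5]
knob 12.40625 [388.  356.3  14.7  14.6  -0.6]
```

```bash
cat >> h.py <<'E'
def cartons(c,box=(335,160,440,250)):
    up=4;im=cv2.resize(c["color"],None,fx=up,fy=up,interpolation=cv2.INTER_CUBIC);h=cv2.cvtColor(im,cv2.COLOR_RGB2HSV)
    m=cv2.inRange(h,(5,45,40),(30,255,255))|cv2.inRange(h,(0,0,140),(179,24,255))
    m=cv2.morphologyEx(m,cv2.MORPH_CLOSE,np.ones((9,9)));m=cv2.morphologyEx(m,cv2.MORPH_OPEN,np.ones((7,7)))
    E=np.array(c["extrinsics"]);C=(-E[:3,:3].T@E[:3,3])*1000
    out=[]
    for k in cv2.findContours(m,cv2.RETR_EXTERNAL,cv2.CHAIN_APPROX_NONE)[0]:
        p=(k[:,0,:]+.5)/up-.5;u=p.mean(0);A=cv2.contourArea(k)/up**2
        if not(200<A<600 and box[0]<u[0]<box[2] and box[1]<u[1]<box[3]):continue
        w=ray(c,p[:,0],p[:,1],.06);x,y,L,S,a=rect(w);a=a if a>-45 else a
        if a<-90:a+=180
        if abs(a)>45 and L>70: pass
        t=np.radians(a);R=np.array([[np.cos(t),-np.sin(t)],[np.sin(t),np.cos(t)]])
        q=(w*1000)@R;cl=C[:2]@R;ctr=[]
        for i,d in((0,90),(1,50)):
            lo,hi=np.percentile(q[:,i],[1,99]);ctr.append(hi-d/2 if (lo+hi)/2>cl[i] else lo+d/2)
        out.append((np.round(R@np.array(ctr),1),a,L,S))
    return out
E
python3 - <<'E'
from h import *
c=arm.read_camera("top")
for k in cartons(c):print(k)
for b in blobs(c,(0,0,150),(179,28,255),.006,80,600,(205,180,250,212)):print("ticket",b[0],rect(b[2]))
# board edges: batten mask outline (z=.048 far & left outer edges), line fits
b=max(blobs(c,(4,100,40),(16,255,255),.048,100,4000,(245,160,345,240)),key=lambda b:b[0]);w=b[2]*1000
hull=w
def edge(sel,ax):
    p=w[sel];f=np.polyfit(p[:,1-ax],p[:,ax],1);return f
far=[];left=[];inn=[];innl=[]
for y in np.arange(-30,250,4):
    s=w[abs(w[:,1]-y)<2]; 
    if len(s): far.append((y,s[:,0].max()))
for x in np.arange(440,660,4):
    s=w[abs(w[:,0]-x)<2]
    if len(s): left.append((x,s[:,1].max()))
for n,L in(("far",far),("left",left)):
    L=np.array(L);f=np.polyfit(L[:,0],L[:,1],1);r=L[:,1]-np.polyval(f,L[:,0]);k=abs(r)<2;f=np.polyfit(L[k,0],L[k,1],1);print(n,f,r.std(),np.degrees(f[0]))
print(w.min(0),w.max(0))
# board wood
b=max(blobs(c,(17,50,100),(30,255,255),.018,1000,6000,(245,160,345,240)),key=lambda b:b[0]);w=b[2]*1000
print("wood",rect(b[2]),w.min(0),w.max(0))
# pocket: grey rails
for b in blobs(c,(90,0,120),(130,60,255),.029,5,400,(258,205,300,232)):print("pocket",b[0],rect(b[2]),(b[2]*1000).min(0).round(1),(b[2]*1000).max(0).round(1))
E
```

```text
(array([ 433.8, -209.4]), np.float64(-13.2), np.float64(91.8), np.float64(56.7))
(array([ 435.9, -343.4]), np.float64(-2.7), np.float64(90.3), np.float64(59.8))
(array([ 571.3, -211.4]), np.float64(1.7), np.float64(92.7), np.float64(57.2))
ticket 317.8125 [577.2 397.2  93.2  63.6 -84.2]
far [7.84628024e-03 6.78073369e+02] 0.29391835962921525 0.44955874245031724
left [-8.47994855e-03  2.82658817e+02] 0.603598516767011 -0.48586526258363616
[427.15602264 -38.6053968 ] [680.23778313 279.52947329]
wood [544.1 111.8 301.4 236.4  89.5] [425.43062921 -39.36297144] [663.5878914  262.68996375]
pocket 17.65625 [421.3 148.2  96.    3.   88.4] [418.5 100.1] [424.1 196.2]
pocket 34.375 [443.9 212.9  70.8   9.   89.5] [439.3 177.5] [448.7 248.4]
pocket 29.71875 [506.3 213.3  70.1   8.2  89.5] [502.3 178.2] [510.7 248.4]
```

```bash
cat > go.py <<'E'
import sys,numpy as np
from h import *
from scipy.spatial.transform import Rotation as R
# go.py x y z(mm) yaw(deg): shift to the target in tool axes
x,y,z,yaw=map(float,sys.argv[1:5]);s=arm.read_state();r=R.from_quat(s["eef_rot"]);m=r.as_matrix()
cur=np.degrees(np.arctan2(m[1,0],m[0,0]));d=m.T@(np.array([x,y,z])-np.array(s["position"])*1000)
print("t",round(s["time"],1),"pos",(s["position"]*1000).round(1),"yaw",cur.round(2),"| d",d.round(1),"turn",((cur-yaw+90)%180-90).round(2),"F",s["force"].round(1),"w",round(s["width"]*91,1))
E
python3 -m handwheel '[0,0.161,-0.11,0,0,0,0.161,-0.11,0,0,0,0.161,-0.11,0,0,0,0.161,-0.11,0,0,0,0.161,-0.11,0,0]' 25; python3 go.py 571 -211 150 3
```

```text
time: 0.62
position: [0.3289, -0.5138, 0.2138]
eef_rot: [0.989, 0.149, 0.0, -0.0]
force: [-0.1, -0.2, -0.5]
width: 0.997
finger_force: 0.0
t 0.6 pos [ 328.9 -513.8  213.8] yaw 17.15 | d [ 320.6 -217.9   64. ] turn 14.15 F [-0.1 -0.2 -0.5] w 90.7
```

```bash
python3 -m handwheel '[0,0.16,-0.109,0,0,0,0.16,-0.109,0,0,0,0.16,-0.109,0,0,0,0.16,-0.109,0,0,0,0.16,-0.109,0,0]'; python3 -m handwheel '[0,0.16,-0.109,0.0,14,0,0.16,-0.109,0.0,14,0,0.16,-0.109,0.0,14,0,0.16,-0.109,0.0,14,0,0.16,-0.109,0.064,14]' ; python3 - <<'E'
from h import *
for k in cartons(arm.read_camera("top")):print(k)
E
python3 go.py 571 -211 13 3
```

```text
time: 1.03
position: [0.4498, -0.3625, 0.214]
eef_rot: [0.989, 0.149, 0.0, -0.0]
force: [0.8, -0.8, -0.3]
width: 0.997
finger_force: 0.0
time: 1.45
position: [0.5664, -0.2231, 0.1825]
eef_rot: [1.0, 0.028, 0.005, 0.002]
force: [1.5, -1.7, 1.6]
width: 1.003
finger_force: 0.0
(array([ 437.1, -342.7]), np.float64(-5.9), np.float64(93.1), np.float64(50.3))
t 1.5 pos [ 562.3 -220.1  172. ] yaw 3.27 | d [  9.3  -8.5 159. ] turn 0.27 F [-6.1  3.4 -8.4] w 90.9
```

```bash
python3 -m handwheel '[0,0,0,0,0,0,0,0,0,0]'; python3 go.py 571 -211 13 3
```

```text
time: 1.67
position: [0.5603, -0.2246, 0.1766]
eef_rot: [1.0, 0.028, -0.001, -0.0]
force: [-1.2, -0.2, -0.1]
width: 1.0
finger_force: 0.0
t 1.7 pos [ 560.3 -224.6  176.6] yaw 3.17 | d [ 11.6 -12.9 163.6] turn 0.17 F [-1.2 -0.2 -0.1] w 91.0
```

```bash
python3 -m handwheel '[0,0.0115,-0.013,0.03,0,0,0.0115,-0.013,0.07,0,0,0.0115,-0.013,0.11,0,0,0.0115,-0.013,0.145,0,0,0.0115,-0.013,0.162,0]'; python3 -m handwheel '[0.6,0,0,0,0,0.6,0,0,0,0,0.6,0,0,0,0,0.6,0,0,0,0,0.6,0,0,0,0]' 25; python3 -m handwheel '[0.6,0,0,-0.03,0,0.6,0,0,-0.06,0,0.6,0,0,-0.09,0,0.6,0,0,-0.1,0,0.6,0,0,-0.1,0]'; python3 go.py 600 150 130 -0.45
```

```text
time: 2.08
position: [0.5696, -0.2119, 0.0123]
eef_rot: [1.0, 0.027, -0.001, -0.0]
force: [-0.8, -0.1, -1.1]
width: 1.002
finger_force: 0.0
time: 2.5
position: [0.5724, -0.2117, 0.0167]
eef_rot: [1.0, 0.027, 0.001, 0.001]
force: [0.1, -0.6, 0.3]
width: 0.664
finger_force: 0.0
time: 2.92
position: [0.5733, -0.2119, 0.1187]
eef_rot: [1.0, 0.027, 0.003, 0.001]
force: [-0.2, 1.0, -0.1]
width: 0.401
finger_force: 0.0
t 2.9 pos [ 573.3 -211.9  118.7] yaw 3.13 | d [  46.4 -359.8  -12. ] turn 3.58 F [-0.2  1.  -0.1] w 36.5
```

```bash
python3 - <<'E'
from h import *
c=arm.read_camera("side");a=c["color"][150:310,250:410,::-1];cv2.imwrite("pics/s1.png",cv2.resize(a,None,fx=3,fy=3,interpolation=cv2.INTER_CUBIC))
E
```

```text
(no output)
```

View pics/s1.png

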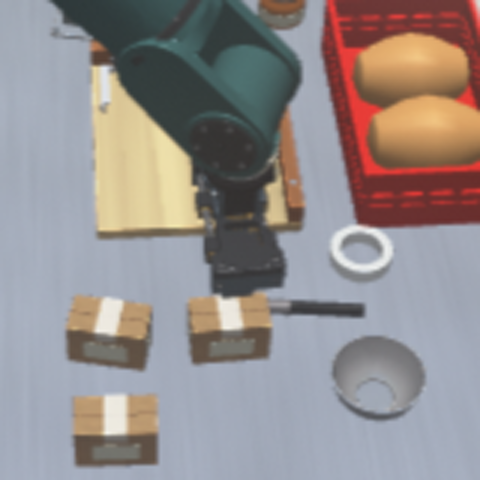

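The carton is still on the bench because the fingers close slowly. I'll go back down and allow more closing time.

```bash
python3 -m handwheel '[0,0,0,0,0,0,0,0,0,0,0,0,0,0,0,0,0,0,0,0,0,0,0,0,0]'; python3 -m handwheel '[0,0,0,0,0,0,0,0,0,0,0,-0.002,0,0.035,0,0,-0.002,0,0.07,0,0,-0.002,0,0.105,0]';  python3 -m handwheel '[0.6,0,0,0,0,0.6,0,0,0,0,0.6,0,0,0,0,0.6,0,0,0,0,0.6,0,0,0,0]' 25|tail -2;  python3 -m handwheel '[0.6,0,0,0,0,0.6,0,0,0,0,0.6,0,0,0,0,0.6,0,0,0,0,0.6,0,0,0,0]' ; python3 -m handwheel '[0.6,0,0,-0.03,0,0.6,0,0,-0.06,0,0.6,0,0,-0.09,0,0.6,0,0,-0.11,0,0.6,0,0,-0.11,0]'; python3 go.py 600 150 130 -0.45
```

```text
time: 3.38
position: [0.5711, -0.211, 0.1141]
eef_rot: [1.0, 0.027, -0.001, -0.0]
force: [0.5, 0.2, -0.5]
width: 0.73
finger_force: 0.0
time: 3.8
position: [0.5698, -0.2114, 0.0092]
eef_rot: [1.0, 0.027, 0.001, 0.0]
force: [0.3, 0.4, -0.8]
width: 0.997
finger_force: 0.0
width: 0.663
finger_force: 0.0
time: 4.63
position: [0.5701, -0.2114, 0.0111]
eef_rot: [1.0, 0.027, 0.001, 0.0]
force: [-3.6, 2.3, 12.6]
width: 0.547
finger_force: 25.0
time: 5.05
position: [0.5716, -0.2121, 0.1245]
eef_rot: [1.0, 0.027, 0.003, 0.001]
force: [1.1, 0.0, -0.2]
width: 0.549
finger_force: 25.0
t 5.0 pos [ 571.6 -212.1  124.5] yaw 3.12 | d [  48.1 -360.    -6.2] turn 3.57 F [ 1.1  0.  -0.2] w 50.0
```

```bash
python3 -m handwheel '[0.6,0.005,-0.04,0,0,0.6,0.01,-0.08,0,0,0.6,0.015,-0.12,0,0,0.6,0.02,-0.16,0,0,0.6,0.025,-0.2,0,0]'|head -2; python3 -m handwheel '[0.6,0.005,-0.04,0,0,0.6,0.01,-0.08,0,0,0.6,0.015,-0.12,0,0,0.6,0.025,-0.16,0,0,0.6,0.03,-0.2,0,3.6]'|head -2;  python3 -m handwheel '[0.6,0,-0.01,0,0,0.6,0,-0.023,0,0,0.6,0,-0.023,0,0]'|head -2; python3 go.py 604 213.7 33 -0.45
python3 - <<'E'
from h import *
for k in cartons(arm.read_camera("top")):print(k)
c=arm.read_camera("side");a=c["color"][130:290,230:390,::-1];cv2.imwrite("pics/s2.png",cv2.resize(a,None,fx=3,fy=3,interpolation=cv2.INTER_CUBIC))
E
```

```text
time: 5.47
position: [0.5827, -0.0083, 0.1191]
time: 5.88
position: [0.6024, 0.1932, 0.1191]
time: 6.13
position: [0.6022, 0.2157, 0.119]
t 6.1 pos [602.2 215.7 119. ] yaw -0.37 | d [ 1.9  2.  86. ] turn 0.08 F [-0.2  0.3 -2.3] w 50.2
(array([ 433.9, -209.5]), np.float64(-13.1), np.float64(92.2), np.float64(56.8))
(array([ 435.9, -343.4]), np.float64(-2.7), np.float64(90.3), np.float64(59.8))
```

View pics/s2.png

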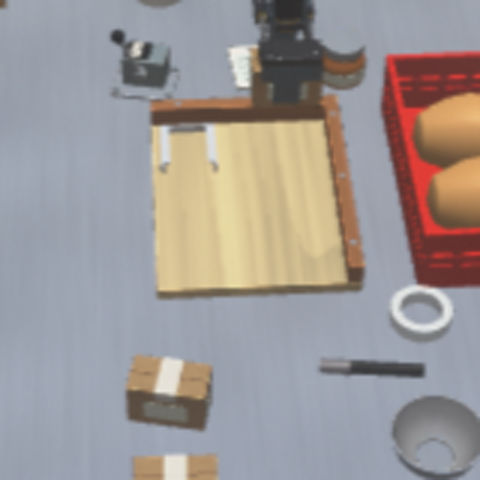

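The carton is held upright over the board, so I'll lower it and push it into the far batten.

```bash
python3 -m handwheel '[0.6,0.002,0.002,0.03,0,0.6,0.002,0.002,0.06,0,0.6,0.002,0.002,0.08,0,0.6,0.002,0.002,0.086,0,0.6,0.002,0.002,0.088,0]'|head -4; python3 -m handwheel '[0.6,0.003,0,0,0,0.6,0.006,0,0,0,0.6,0.009,0,0,0,0.6,0.01,0,0,0]'|head -4;python3 -m handwheel '[0.6,0.002,0,0,0,0.6,0.003,0,0,0,0.6,0.003,0,0,0]'|head -4;python3 -m handwheel '[0.6,0.002,0,0,0,0.6,0.003,0,0,0,0.6,0.003,0,0,0]'|head -4; python3 go.py 617 213.7 33 -0.45
```

```text
time: 6.65
position: [0.6039, 0.2108, 0.0305]
eef_rot: [1.0, -0.005, -0.001, 0.0]
force: [-0.4, -0.3, -1.5]
time: 6.98
position: [0.6159, 0.2123, 0.0331]
eef_rot: [1.0, -0.004, 0.001, -0.0]
force: [-3.0, 0.1, -0.5]
time: 7.23
position: [0.6158, 0.212, 0.0319]
eef_rot: [1.0, -0.004, -0.002, 0.0]
force: [-13.4, -0.2, 4.7]
time: 7.48
position: [0.6167, 0.2119, 0.0314]
eef_rot: [1.0, -0.004, -0.004, 0.001]
force: [-26.1, 3.0, 10.5]
t 7.5 pos [616.7 211.9  31.4] yaw -0.47 | d [ 0.2 -1.8 -1.6] turn -0.02 F [-26.1   3.   10.5] w 49.9
```

```bash
python3 -m handwheel '[0.6,-0.003,0,0,0,0.36,-0.003,0,0,0,0.36,-0.003,0,0,0,0.36,-0.003,0,0,0,0.36,-0.003,0,-0.03,0]'; python3 -m handwheel '[0.36,0,0,-0.04,0,1,0,0.02,-0.04,0,1,0,0.05,-0.04,0,1,0,0.05,-0.04,0,1,0,0.05,-0.04,0]'|head -2;python3 -m handwheel '[1,0,0,0,0,1,0,0,0,0,1,0,0,0,0,1,0,0,0,0,1,0,0,0,0]'; python3 go.py 617 163 31 -0.45
```

```text
time: 7.9
position: [0.6153, 0.2112, 0.058]
eef_rot: [1.0, -0.004, -0.003, 0.001]
force: [-1.3, -0.7, -0.8]
width: 0.636
finger_force: 0.0
time: 8.32
position: [0.6178, 0.1611, 0.1024]
time: 8.73
position: [0.6173, 0.1625, 0.1017]
eef_rot: [1.0, -0.004, -0.0, 0.0]
force: [0.0, 0.1, -0.3]
width: 0.022
finger_force: 0.0
t 8.7 pos [617.3 162.5 101.7] yaw -0.45 | d [-0.3 -0.5 70.7] turn 0.0 F [ 0.   0.1 -0.3] w 2.0
```

```bash
python3 -m handwheel '[1,0,0,0.03,0,1,0,0,0.06,0,1,0,0,0.07,0,1,0,-0.008,0.07,0,1,0,-0.012,0.07,0]'|head -4;python3 -m handwheel '[1,0,-0.005,0,0,1,0,-0.01,0,0,1,0,-0.014,0,0,1,0,-0.018,0,0]'|head -4;python3 -m handwheel '[1,0,-0.002,0,0,1,0,-0.003,0,0,1,0,-0.003,0,0]'|head -4;python3 -m handwheel '[1,0,-0.002,0,0,1,0,-0.003,0,0,1,0,-0.003,0,0]'|head -4
```

```text
time: 9.15
position: [0.6175, 0.1749, 0.0321]
eef_rot: [1.0, -0.004, -0.0, 0.0]
force: [0.1, -0.6, 1.5]
time: 9.48
position: [0.6182, 0.1927, 0.0329]
eef_rot: [1.0, -0.004, 0.001, -0.0]
force: [0.9, -2.1, 2.9]
time: 9.73
position: [0.6177, 0.1953, 0.032]
eef_rot: [1.0, -0.004, 0.0, -0.0]
force: [0.0, -0.9, -0.4]
time: 9.98
position: [0.6176, 0.1981, 0.0318]
eef_rot: [1.0, -0.004, -0.0, 0.0]
force: [0.9, -1.4, 0.9]
```

```bash
python3 -m handwheel '[1,0,-0.002,0,0,1,0,-0.003,0,0,1,0,-0.003,0,0]'|head -4;python3 -m handwheel '[1,0,-0.002,0,0,1,0,-0.003,0,0,1,0,-0.003,0,0]'|head -4;python3 -m handwheel '[1,0,-0.002,0,0,1,0,-0.002,0,0,1,0,-0.002,0,0]'|head -4
```

```text
time: 10.23
position: [0.6175, 0.1995, 0.0319]
eef_rot: [1.0, -0.004, -0.0, 0.001]
force: [-0.3, -20.2, 7.0]
time: 10.48
position: [0.6175, 0.1996, 0.032]
eef_rot: [1.0, -0.004, -0.001, 0.003]
force: [0.3, -49.0, 16.7]
time: 10.73
position: [0.6175, 0.1997, 0.0321]
eef_rot: [1.0, -0.004, -0.001, 0.004]
force: [-0.6, -69.0, 23.5]
```

```bash
python3 -m handwheel '[1,0,0.012,0,0,1,-0.035,0.015,0,0,1,-0.07,0.015,0,0,1,-0.074,-0.01,0,0,1,-0.074,-0.027,0,0]'|head -4;python3 -m handwheel '[1,0.0,0,0,0,1,0.008,0,0,0,1,0.011,0,0,0,1,0.013,0,0,0]'|head -4;python3 -m handwheel '[1,0.002,0,0,0,1,0.003,0,0,0,1,0.003,0,0,0]'|head -4;python3 -m handwheel '[1,0.002,0,0,0,1,0.002,0,0,0,1,0.002,0,0,0]'|head -4
```

```text
time: 11.15
position: [0.5414, 0.2339, 0.0315]
eef_rot: [1.0, -0.005, -0.001, 0.0]
force: [0.7, -0.1, 0.4]
time: 11.48
position: [0.5551, 0.233, 0.0313]
eef_rot: [1.0, -0.005, -0.003, 0.0]
force: [-28.5, 8.0, 19.0]
time: 11.73
position: [0.555, 0.2326, 0.0309]
eef_rot: [1.0, -0.005, -0.006, 0.001]
force: [-39.1, 9.4, 25.8]
time: 11.98
position: [0.5549, 0.2325, 0.0306]
eef_rot: [1.0, -0.005, -0.008, 0.001]
force: [-53.2, 11.6, 36.7]
```

```bash
python3 -m handwheel '[1,-0.012,0,0,0,1,-0.025,0,0,0,0.5,-0.03,0,-0.04,0,0,-0.03,0,-0.08,0,0,-0.03,0,-0.1,0]'|head -2; python3 go.py 434 -209.5 140 -13
```

```text
time: 12.4
position: [0.5331, 0.2337, 0.1354]
t 12.4 pos [533.1 233.7 135.4] yaw -0.51 | d [-95.2 444.1  -5.4] turn 12.49 F [1.7 1.  0.6] w 17.3
```

```bash
python3 -m handwheel '[0,-0.008,0.04,0,0,0,-0.016,0.08,0,0,0,-0.025,0.12,0,0,0,-0.033,0.16,0,0,0,-0.041,0.2,0,0]'|head -2; python3 - <<'E'
from h import *
c=arm.read_camera("top")
for k in cartons(c):print(k)
a=c["color"][140:250,205:435,::-1];cv2.imwrite("pics/t3.png",cv2.resize(a,None,fx=3.47,fy=3.47,interpolation=cv2.INTER_CUBIC))
E
python3 go.py 434 -209.5 140 -13
```

```text
time: 12.82
position: [0.4886, 0.032, 0.132]
(array([ 433.9, -209. ]), np.float64(-13.1), np.float64(91.8), np.float64(56.4))
(array([ 435.9, -342.4]), np.float64(-2.7), np.float64(90.3), np.float64(58.8))
t 12.9 pos [487.   27.3 131.6] yaw -0.61 | d [-50.5 237.3  -8.1] turn 12.39 F [ 0.9  0.3 -0.6] w 55.0
```

View pics/t3.png

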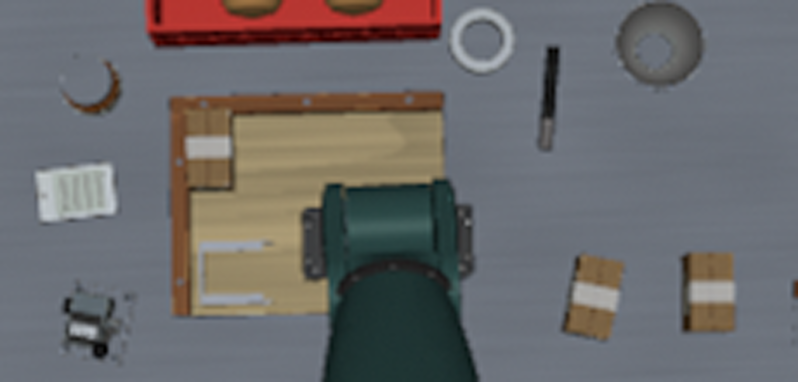

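The first carton sits square in the corner, at crop pixels (186-232, 108-188). The next is at (592,297).

```bash
python3 -m handwheel '[0,-0.009,0.04,0,0,0,-0.018,0.08,0,0,0,-0.027,0.12,0,0,0,-0.036,0.16,0,0,0,-0.045,0.2,0,0]'|head -2;python3 -m handwheel '[0,-0.004,0.035,0,6,0,-0.004,0.035,0,12.4,0,-0.004,0.035,0,12.4,0,-0.004,0.035,0,12.4]'|head -2; python3 go.py 434 -209.5 11 -13
```

```text
time: 13.28
position: [0.4417, -0.1678, 0.132]
time: 13.62
position: [0.438, -0.2007, 0.1317]
t 13.6 pos [ 438.  -200.7  131.7] yaw -12.76 | d [ -1.9   9.4 120.7] turn 0.24 F [ 0.  -0.1  0.2] w 91.1
```

```bash
python3 -m handwheel '[0,-0.002,0.0095,0.03,0,0,-0.002,0.0095,0.065,0,0,-0.002,0.0095,0.1,0,0,-0.002,0.0095,0.12,0,0,-0.002,0.0095,0.12,0]'|head -4;  python3 -m handwheel '[0.6,0,0,0,0,0.6,0,0,0,0,0.6,0,0,0,0,0.6,0,0,0,0,0.6,0,0,0,0]' 25|tail -2;  python3 -m handwheel '[0.6,0,0,0,0,0.6,0,0,0,0,0.6,0,0,0,0,0.6,0,0,0,0,0.6,0,0,0,0]' ; python3 -m handwheel '[0.6,0,0,-0.03,0,0.6,0,0,-0.06,0,0.6,0,0,-0.09,0,0.6,0,0,-0.11,0,0.6,0,0,-0.11,0]'|tail -2; python3 go.py 604 163.5 121 -0.45
```

```text
time: 14.03
position: [0.4321, -0.2071, 0.0084]
eef_rot: [0.994, -0.11, -0.003, -0.001]
force: [-1.1, 1.2, -0.2]
width: 0.665
finger_force: 0.0
time: 14.87
position: [0.4345, -0.2093, 0.0124]
eef_rot: [0.994, -0.112, 0.0, 0.0]
force: [-2.6, 2.0, 11.1]
width: 0.548
finger_force: 25.0
width: 0.546
finger_force: 25.0
t 15.3 pos [ 436.  -210.3  125.6] yaw -12.88 | d [  80.4 -401.8    4.4] turn -12.43 F [ 1.3 -1.1 -1.8] w 49.7
```

```bash
python3 -m handwheel '[0.6,0.008,-0.04,0,0,0.6,0.016,-0.08,0,0,0.6,0.024,-0.12,0,0,0.6,0.032,-0.16,0,0,0.6,0.04,-0.2,0,0]'|head -2; python3 -m handwheel '[0.6,0.008,-0.04,0,0,0.6,0.016,-0.08,0,0,0.6,0.024,-0.12,0,-3,0.6,0.032,-0.16,0,-8,0.6,0.04,-0.2,0,-12.4]'|head -2;  python3 -m handwheel '[0.6,0,0,0,0,0.6,0,0,0,0]'|head -2; python3 go.py 604 163.5 31 -0.45
```

```text
time: 15.7
position: [0.5176, -0.0213, 0.1209]
time: 16.12
position: [0.6011, 0.1648, 0.1204]
time: 16.28
position: [0.6011, 0.1644, 0.1203]
t 16.3 pos [601.1 164.4 120.3] yaw -0.33 | d [ 3.   0.8 89.3] turn 0.12 F [-1.  -0.2 -2.1] w 49.7
```

```bash
python3 -m handwheel '[0.6,0.002,0.001,0.03,0,0.6,0.002,0.001,0.06,0,0.6,0.002,0.001,0.08,0,0.6,0.002,0.001,0.087,0,0.6,0.002,0.001,0.089,0]'|head -4; python3 -m handwheel '[0.6,0.003,0,0,0,0.6,0.006,0,0,0,0.6,0.009,0,0,0,0.6,0.01,0,0,0]'|head -4;python3 -m handwheel '[0.6,0.002,0,0,0,0.6,0.003,0,0,0,0.6,0.003,0,0,0]'|head -4;python3 -m handwheel '[0.6,0.002,0,0,0,0.6,0.003,0,0,0,0.6,0.003,0,0,0]'|head -4; python3 go.py 617 163 33 -0.45
```

```text
time: 16.7
position: [0.6016, 0.1606, 0.031]
eef_rot: [1.0, -0.005, -0.002, 0.0]
force: [0.1, -0.4, -2.7]
time: 17.03
position: [0.6148, 0.1619, 0.0341]
eef_rot: [1.0, -0.004, 0.001, -0.0]
force: [1.0, 0.3, -2.3]
time: 17.28
position: [0.6167, 0.1618, 0.0331]
eef_rot: [1.0, -0.004, 0.0, -0.0]
force: [-0.1, -0.6, -1.6]
time: 17.53
position: [0.6172, 0.1615, 0.0323]
eef_rot: [1.0, -0.004, -0.002, 0.0]
force: [-12.0, 0.7, 4.6]
t 17.5 pos [617.2 161.5  32.3] yaw -0.48 | d [-0.2 -1.5 -0.7] turn -0.03 F [-12.    0.7   4.6] w 49.8
```

```bash
python3 -m handwheel '[0.6,0,0,0.002,0,0.6,0.002,0,0.002,0,0.6,0.002,0,0.002,0]'|head -4; python3 -m handwheel '[0.6,-0.002,0,0,0,0.36,-0.003,0,0,0,0.36,-0.003,0,0,0,0.36,-0.003,0,0,0,0.36,-0.003,0,-0.03,0]'; python3 -m handwheel '[0.36,0,0,-0.04,0,1,0,0.02,-0.04,0,1,0,0.05,-0.04,0,1,0,0.05,-0.04,0,1,0,0.05,-0.04,0]'|head -2;python3 -m handwheel '[1,0,0,0,0,1,0,0,0,0,1,0,0,0,0,1,0,0,0,0,1,0,0,0,0]'; python3 go.py 617 113 31 -0.45
```

```text
time: 17.78
position: [0.6177, 0.1616, 0.03]
eef_rot: [1.0, -0.004, -0.004, 0.001]
force: [-21.6, 1.7, 11.2]
time: 18.2
position: [0.6157, 0.161, 0.0569]
eef_rot: [1.0, -0.004, -0.003, 0.001]
force: [-0.9, -0.8, -0.5]
width: 0.64
finger_force: 0.0
time: 18.62
position: [0.6184, 0.1108, 0.1012]
time: 19.03
position: [0.6179, 0.1122, 0.1007]
eef_rot: [1.0, -0.004, -0.0, 0.0]
force: [-0.1, 0.3, -0.2]
width: 0.021
finger_force: 0.0
t 19.0 pos [617.9 112.2 100.7] yaw -0.45 | d [-0.9 -0.8 69.7] turn 0.0 F [-0.1  0.3 -0.2] w 1.9
```

Expected contact is near y = 199.5 − 50 = 149.5 mm.

```bash
python3 -m handwheel '[1,0,0,0.03,0,1,0,0,0.06,0,1,0,0,0.069,0,1,0,-0.008,0.069,0,1,0,-0.012,0.069,0]'|head -4;python3 -m handwheel '[1,0,-0.006,0,0,1,0,-0.012,0,0,1,0,-0.017,0,0,1,0,-0.022,0,0]'|head -4;python3 -m handwheel '[1,0,-0.002,0,0,1,0,-0.003,0,0,1,0,-0.003,0,0]'|head -4;python3 -m handwheel '[1,0,-0.002,0,0,1,0,-0.002,0,0,1,0,-0.002,0,0]'|head -4
```

```text
time: 19.45
position: [0.6181, 0.1245, 0.0322]
eef_rot: [1.0, -0.004, -0.0, 0.0]
force: [-0.7, -0.6, 1.4]
time: 19.78
position: [0.6188, 0.1465, 0.0329]
eef_rot: [1.0, -0.004, 0.001, -0.0]
force: [-0.2, -2.0, -1.4]
time: 20.03
position: [0.6186, 0.1482, 0.0325]
eef_rot: [1.0, -0.004, 0.0, 0.0]
force: [-0.2, -9.6, 5.9]
time: 20.28
position: [0.6186, 0.1484, 0.0325]
eef_rot: [1.0, -0.004, -0.0, 0.001]
force: [-1.3, -28.8, 11.6]
```

```bash
python3 -m handwheel '[1,0,0.012,0,0,1,-0.035,0.015,0,0,1,-0.07,0.015,0,0,1,-0.075,-0.01,0,0,1,-0.075,-0.034,0,0]'|head -4;python3 -m handwheel '[1,0.0,0,0,0,1,0.006,0,0,0,1,0.009,0,0,0,1,0.011,0,0,0]'|head -4;python3 -m handwheel '[1,0.002,0,0,0,1,0.003,0,0,0,1,0.003,0,0,0]'|head -4
```

```text
time: 20.7
position: [0.541, 0.185, 0.0317]
eef_rot: [1.0, -0.005, -0.001, 0.0]
force: [0.9, -0.0, 0.2]
time: 21.03
position: [0.5548, 0.1848, 0.0318]
eef_rot: [1.0, -0.005, -0.0, 0.0]
force: [-17.2, 5.5, 11.3]
time: 21.28
position: [0.5547, 0.1843, 0.0311]
eef_rot: [1.0, -0.005, -0.003, 0.001]
force: [-19.0, 4.0, 13.7]
```

```bash
python3 -m handwheel '[1,-0.012,0,0,0,1,-0.025,0,0,0,0.5,-0.03,0,-0.04,0,0,-0.03,0,-0.08,0,0,-0.03,0,-0.1,0]'|head -2; python3 -m handwheel '[0,-0.008,0.04,0,0,0,-0.016,0.08,0,0,0,-0.024,0.12,0,0,0,-0.032,0.16,0,0,0,-0.04,0.2,0,0]'|head -2;python3 -m handwheel '[0,-0.008,0.04,0,0,0,-0.016,0.08,0,0,0,-0.024,0.12,0,0,0,-0.032,0.16,0,0,0,-0.04,0.2,0,0]'|head -2; python3 - <<'E'
from h import *
c=arm.read_camera("top")
for k in cartons(c,(335,160,480,280)):print(k)
E
python3 go.py 436 -342.5 140 -3
```

```text
time: 21.7
position: [0.528, 0.1854, 0.1352]
time: 22.12
position: [0.4845, -0.016, 0.1319]
time: 22.53
position: [0.4427, -0.2157, 0.1319]
t 22.6 pos [ 442.3 -221.   132.2] yaw -0.64 | d [ -5.  121.6  -7.6] turn 2.36 F [ 1.  -0.1  1. ] w 88.2
```

```bash
python3 - <<'E'
from h import *
t=arm.read_camera("top")["color"][140:290,230:480,::-1]; s=arm.read_camera("side")["color"][140:340,230:400,::-1]
f=lambda a,k:cv2.resize(a,None,fx=k,fy=k,interpolation=cv2.INTER_CUBIC)
a=f(t,1.8);b=f(s,2);H=max(a.shape[0],b.shape[0]);p=lambda i:cv2.copyMakeBorder(i,0,H-i.shape[0],0,0,0)
cv2.imwrite("pics/m4.png",cv2.hconcat([p(a),p(b)]))
E
```

```text
(no output)
```

View pics/m4.png

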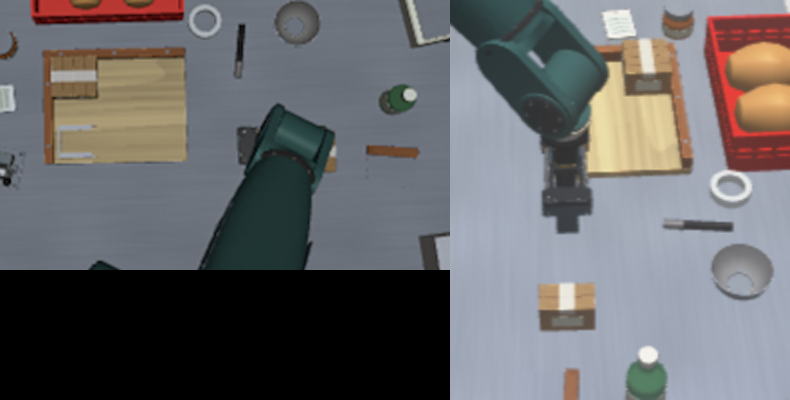

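Two cartons are packed flush. The third is unmoved, at side pixel (288,293).

```bash
python3 -m handwheel '[0,-0.002,0.04,0,0,0,-0.004,0.08,0,0,0,-0.005,0.12,0,2.4,0,-0.005,0.12,0,2.4,0,-0.005,0.12,0,2.4]'|head -2; python3 go.py 436 -342.5 11 -3
```

```text
time: 23.1
position: [0.4381, -0.3342, 0.1316]
t 23.1 pos [ 438.1 -334.2  131.6] yaw -2.98 | d [ -1.6   8.4 120.6] turn 0.02 F [ 0.2  0.2 -0.2] w 90.9
```

```bash
python3 -m handwheel '[0,-0.002,0.0085,0.03,0,0,-0.002,0.0085,0.065,0,0,-0.002,0.0085,0.1,0,0,-0.002,0.0085,0.12,0,0,-0.002,0.0085,0.12,0]'|head -4;  python3 -m handwheel '[0.6,0,0,0,0,0.6,0,0,0,0,0.6,0,0,0,0,0.6,0,0,0,0,0.6,0,0,0,0]' 25|tail -2;  python3 -m handwheel '[0.6,0,0,0,0,0.6,0,0,0,0,0.6,0,0,0,0,0.6,0,0,0,0,0.6,0,0,0,0]' ; python3 -m handwheel '[0.6,0,0,-0.03,0,0.6,0,0,-0.06,0,0.6,0,0,-0.09,0,0.6,0,0,-0.11,0,0.6,0,0,-0.11,0]'|tail -2; python3 go.py 603 113.5 121 -0.45
```

```text
time: 23.52
position: [0.4337, -0.3384, 0.008]
eef_rot: [1.0, -0.024, -0.003, -0.002]
force: [-0.6, 0.8, -0.9]
width: 0.665
finger_force: 0.0
time: 24.35
position: [0.436, -0.3423, 0.0124]
eef_rot: [1.0, -0.025, 0.0, 0.0]
force: [-1.1, 1.8, 8.7]
width: 0.544
finger_force: 25.0
width: 0.545
finger_force: 25.0
t 24.8 pos [ 437.4 -343.6  125.8] yaw -2.88 | d [ 142.4 -464.9    3.8] turn -2.43 F [ 0.5 -1.  -1. ] w 49.6
```

```bash
python3 -m handwheel '[0.6,0.01,-0.031,0,0,0.6,0.02,-0.062,0,0,0.6,0.03,-0.093,0,0,0.6,0.038,-0.124,0,0,0.6,0.048,-0.155,0,0]'|head -2; python3 -m handwheel '[0.6,0.01,-0.031,0,0,0.6,0.02,-0.062,0,0,0.6,0.03,-0.093,0,0,0.6,0.038,-0.124,0,0,0.6,0.048,-0.155,0,0]'|head -2; python3 -m handwheel '[0.6,0.01,-0.031,0,0,0.6,0.02,-0.062,0,0,0.6,0.03,-0.093,0,0,0.6,0.038,-0.124,0,-1.2,0.6,0.048,-0.156,0,-2.4]'|head -2;  python3 -m handwheel '[0.6,0,0,0,0,0.6,0,0,0,0]'|head -2; python3 go.py 603 113.5 31 -0.45
```

```text
time: 25.18
position: [0.4909, -0.1881, 0.1208]
time: 25.6
position: [0.5467, -0.0357, 0.1207]
time: 26.02
position: [0.6024, 0.1174, 0.1205]
time: 26.18
position: [0.6026, 0.1172, 0.1205]
t 26.2 pos [602.6 117.2 120.5] yaw -0.36 | d [ 0.6  3.7 89.5] turn 0.09 F [ 0.4 -0.8 -1.4] w 49.7
```

```bash
python3 -m handwheel '[0.6,0,0.005,0.02,0,0.6,0,0.005,0.05,0,0.6,0,0.005,0.08,0,0.6,0,0.005,0.087,0,0.6,0,0.005,0.09,0]'|head -4; python3 -m handwheel '[0.6,0.003,0,0,0,0.6,0.006,0,0,0,0.6,0.009,0,0,0,0.6,0.01,0,0,0]'|head -4;python3 -m handwheel '[0.6,0.002,0,0.001,0,0.6,0.004,0,0.001,0,0.6,0.004,0,0.001,0]'|head -4;python3 -m handwheel '[0.6,0.002,0,0,0,0.6,0.003,0,0,0,0.6,0.003,0,0,0]'|head -4; python3 go.py 616 111 30 -0.45
```

```text
time: 26.6
position: [0.601, 0.1098, 0.0299]
eef_rot: [1.0, -0.005, -0.002, 0.0]
force: [-8.2, -3.3, 17.1]
time: 26.93
position: [0.6142, 0.1108, 0.0329]
eef_rot: [1.0, -0.004, 0.001, -0.0]
force: [-0.1, -0.6, -1.7]
time: 27.18
position: [0.6167, 0.1109, 0.0308]
eef_rot: [1.0, -0.004, -0.001, 0.0]
force: [-3.2, -0.8, -0.4]
time: 27.43
position: [0.6168, 0.1108, 0.03]
eef_rot: [1.0, -0.004, -0.003, 0.0]
force: [-17.7, 0.9, 7.3]
t 27.4 pos [616.8 110.8  30. ] yaw -0.48 | d [-0.8 -0.2  0. ] turn -0.03 F [-17.7   0.9   7.3] w 49.7
```

```bash
python3 -m handwheel '[0.6,-0.002,0,0,0,0.36,-0.003,0,0,0,0.36,-0.003,0,0,0,0.36,-0.003,0,0,0,0.36,-0.003,0,-0.03,0]'|tail -2; python3 -m handwheel '[0.36,0,0,-0.04,0,1,0,0.02,-0.04,0,1,0,0.05,-0.04,0,1,0,0.05,-0.04,0,1,0,0.05,-0.04,0]'|head -2;python3 -m handwheel '[1,0,0,0,0,1,0,0,0,0,1,0,0,0,0,1,0,0,0,0,1,0,0,0,0]'; python3 -m handwheel '[1,0,0,0.03,0,1,0,0,0.06,0,1,0,0,0.069,0,1,0,-0.008,0.069,0,1,0,-0.012,0.069,0]'|head -4;python3 -m handwheel '[1,0,-0.006,0,0,1,0,-0.012,0,0,1,0,-0.017,0,0,1,0,-0.02,0,0]'|head -4;python3 -m handwheel '[1,0,-0.002,0,0,1,0,-0.003,0,0,1,0,-0.003,0,0]'|head -4
```

```text
width: 0.639
finger_force: 0.0
time: 28.27
position: [0.617, 0.0599, 0.1013]
time: 28.68
position: [0.6165, 0.0613, 0.1007]
eef_rot: [1.0, -0.004, -0.0, 0.0]
force: [-0.3, -0.0, 0.2]
width: 0.015
finger_force: 0.0
time: 29.1
position: [0.6168, 0.0737, 0.0322]
eef_rot: [1.0, -0.004, -0.0, 0.0]
force: [-1.0, -2.3, 1.2]
time: 29.43
position: [0.6175, 0.0938, 0.0329]
eef_rot: [1.0, -0.004, 0.001, -0.0]
force: [0.0, -2.2, 1.4]
time: 29.68
position: [0.617, 0.096, 0.032]
eef_rot: [1.0, -0.004, 0.0, 0.0]
force: [0.7, -2.3, 0.8]
```

```bash
python3 -m handwheel '[1,0,-0.001,0,0,1,0,-0.002,0,0,1,0,-0.002,0,0]'|head -4;python3 -m handwheel '[1,0,-0.001,0,0,1,0,-0.002,0,0,1,0,-0.002,0,0]'|head -4;python3 -m handwheel '[1,0,-0.001,0,0,1,0,-0.002,0,0,1,0,-0.002,0,0]'|head -4
```

```text
time: 29.93
position: [0.6168, 0.0973, 0.0316]
eef_rot: [1.0, -0.004, -0.0, 0.0]
force: [2.1, -9.6, -0.6]
time: 30.18
position: [0.6169, 0.0978, 0.0318]
eef_rot: [1.0, -0.004, -0.0, 0.001]
force: [2.0, -25.2, 1.7]
time: 30.43
position: [0.617, 0.0979, 0.0319]
eef_rot: [1.0, -0.004, -0.0, 0.002]
force: [1.6, -46.4, 7.6]
```

```bash
python3 -m handwheel '[1,0,0.012,0,0,1,-0.035,0.015,0,0,1,-0.07,0.015,0,0,1,-0.074,-0.01,0,0,1,-0.074,-0.034,0,0]'|head -4;python3 -m handwheel '[1,0.0,0,0,0,1,0.006,0,0,0,1,0.009,0,0,0,1,0.012,0,0,0]'|head -4;python3 -m handwheel '[1,0.001,0,0,0,1,0.002,0,0,0,1,0.002,0,0,0]'|head -4; python3 -m handwheel '[1,-0.015,0,0,0,1,-0.02,0.04,0,0,1,-0.01,0.06,0,0,1,0.03,0.06,0,0,1,0.061,0.055,0,0]'|head -4; python3 go.py 617 97.5 32 -0.45
```

```text
time: 30.85
position: [0.5405, 0.1361, 0.0314]
eef_rot: [1.0, -0.005, -0.001, 0.0]
force: [0.2, 0.7, -0.5]
time: 31.18
position: [0.5544, 0.1358, 0.0316]
eef_rot: [1.0, -0.005, -0.002, 0.0]
force: [-20.2, 4.9, 12.4]
time: 31.43
position: [0.5543, 0.1355, 0.031]
eef_rot: [1.0, -0.005, -0.004, 0.0]
force: [-20.0, 4.3, 12.6]
time: 31.85
position: [0.6193, 0.0783, 0.032]
eef_rot: [1.0, -0.006, -0.0, 0.0]
force: [1.2, 1.0, -0.3]
t 31.9 pos [619.3  78.3  32. ] yaw -0.65 | d [ -2.5 -19.2   0. ] turn -0.2 F [ 1.2  1.  -0.3] w 0.9
```

```bash
python3 -m handwheel '[1,0,-0.007,0,0,1,0,-0.014,0,0,1,0,-0.018,0,0,1,0,-0.019,0,0]'|head -4;python3 -m handwheel '[1,0,-0.001,0,0,1,0,-0.002,0,0,1,0,-0.002,0,0]'|head -4;python3 -m handwheel '[1,0,-0.001,0,0,1,0,-0.002,0,0,1,0,-0.002,0,0]'|head -4;python3 -m handwheel '[1,0,-0.001,0,0,1,0,-0.002,0,0,1,0,-0.002,0,0]'|head -4; python3 -m handwheel '[1,0,0.012,0,0,1,0,0.015,-0.03,0,1,0,0.02,-0.07,0,1,-0.03,0.02,-0.1,0,0.5,-0.07,0.02,-0.12,0]'|head -2
```

```text
time: 32.18
position: [0.6181, 0.0976, 0.0321]
eef_rot: [1.0, -0.003, 0.001, 0.002]
force: [7.5, -40.6, 5.8]
time: 32.43
position: [0.6182, 0.0977, 0.0324]
eef_rot: [1.0, -0.004, 0.001, 0.002]
force: [7.1, -49.0, 8.1]
time: 32.68
position: [0.6182, 0.0978, 0.0325]
eef_rot: [1.0, -0.004, 0.0, 0.003]
force: [6.2, -70.7, 12.9]
time: 32.93
position: [0.6182, 0.098, 0.0327]
eef_rot: [1.0, -0.003, 0.0, 0.004]
force: [6.0, -91.6, 16.9]
time: 33.35
position: [0.5519, 0.0862, 0.1528]
```

The row is packed and tight, with firm contact at the same spot. Next is the ticket; I'll move over it at yaw 95.8° and re-measure it and the knob on the way.

```bash
python3 -m handwheel '[0,0,0,0,-7,0,0,0,0,-14,0,0,0,0,-21,0,0,0,0,-28,0,0,0,0,-35]'|head -2;python3 -m handwheel '[0,0,0,0,-7,0,0,0,0,-14,0,0,0,0,-21,0,0,0,0,-28,0,0,0,0,-35]'|head -2;python3 -m handwheel '[0,0,0,0,-7,0,0,0,0,-14,0,0,0,0,-21,0,0,0,0,-26.4,0,0,0,0,-26.4]'|head -2; python3 - <<'E'
from h import *
from scipy.optimize import least_squares
c=arm.read_camera("top");s=arm.read_camera("side")
for n,q,box in(("top",c,(205,180,250,212)),("side",s,(300,140,330,162))):
    for b in blobs(q,(0,0,150),(179,28,255),.006,60,600,box):print(n,"ticket",b[0],rect(b[2]))
k=[]
for n,q,box in(("top",c,(222,228,245,248)),("side",s,(262,135,280,160))):
    for b in blobs(q,(0,0,0),(179,255,60),.099,2,100,box):print(n,"knob",b[0],b[1].mean(0).round(1),rect(b[2]));k.append((q,b[1].min(0)/2+b[1].max(0)/2))
if len(k)==2:print(least_squares(lambda p:np.concatenate([proj(q,p)[0]-u for q,u in k]),[.39,.35,.1]).x)
for b in blobs(c,(17,50,100),(30,255,255),.018,1000,6000,(245,160,345,240)):print("wood",rect(b[2]),(b[2]*1000).min(0),(b[2]*1000).max(0))
for b in blobs(c,(90,0,120),(130,60,255),.029,5,400,(258,205,300,232)):print("pocket",b[0],rect(b[2]),(b[2]*1000).min(0).round(1),(b[2]*1000).max(0).round(1))
im=c["color"][185:250,205:285,::-1];i2=s["color"][135:200,258:338,::-1]
f=lambda a:cv2.resize(a,None,fx=4.9,fy=4.9,interpolation=cv2.INTER_CUBIC)
cv2.imwrite("pics/m5.png",cv2.hconcat([f(im),f(i2)]))
E
python3 go.py 580.3 366.4 60 95.8
```

```text
time: 33.77
position: [0.5497, 0.0864, 0.1498]
time: 34.18
position: [0.5497, 0.0864, 0.1496]
time: 34.6
position: [0.5498, 0.0864, 0.1497]
top ticket 313.625 [577.2 397.2  92.9  63.3 -84.4]
top knob 5.25 [227.  237.4] [399.5 381.5  19.6   5.3  77.2]
top knob 22.40625 [233.6 238.7] [393.9 357.8  30.1  19.4  -1.6]
top knob 14.5 [229.5 231.3] [423.5 371.9  33.2   8.3  76.6]
top knob 2.875 [223.9 228.5] [434.3 393.4   7.9   5.9  -0.5]
side knob 4.15625 [268.9 142. ] [385.2 351.5  13.2   9.2  89.1]
wood [519.7 211.1 187.4 104.7   0.9] [426.71926564 158.06082939] [612.7235119  264.42839837]
pocket 5.25 [422.2 181.   28.3   3.   88.4] [420.3 166.8] [424.1 195.2]
pocket 34.375 [443.9 212.9  70.8   9.   89.5] [439.3 177.5] [448.7 248.3]
pocket 29.28125 [506.3 213.3  70.1   8.2  89.5] [502.4 178.2] [510.6 248.4]
t 34.7 pos [550.3  86.4 149.9] yaw 95.73 | d [275.6  57.9  89.8] turn -0.07 F [ 0.2 -0.6  0.3] w 91.0
```

View pics/m5.png

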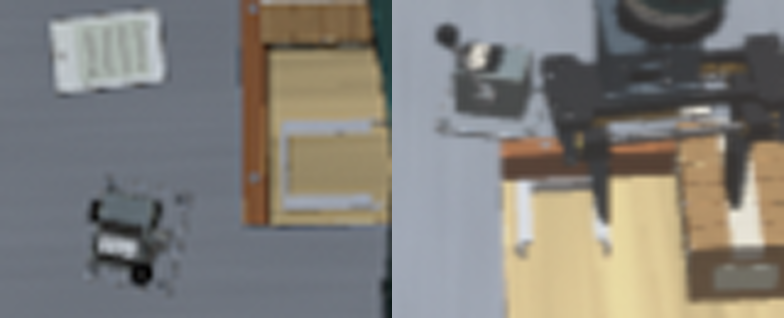

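The ticket is at crop (108,50), the knob at top pixel (233.6,240.7) and side pixel (269,142), and the pocket runs along (285-385, 120-205). Now picking up the ticket.

```bash
python3 -m handwheel '[0.1,0.04,0.008,0,0,0.1,0.08,0.016,0,0,0.1,0.12,0.024,0,0,0.1,0.16,0.033,0,0,0.1,0.19,0.04,0,0]'|head -2; python3 -m handwheel '[0.1,0.04,0.008,0,0,0.1,0.07,0.014,0.02,0,0.1,0.085,0.018,0.06,0,0.1,0.085,0.018,0.09,0,0.1,0.085,0.018,0.1,0]'|head -2;python3 -m handwheel '[0.1,0,0,0,0,0.1,0,0,0,0]'; python3 go.py 580.3 366.4 3 95.8
```

```text
time: 35.12
position: [0.5709, 0.2823, 0.1501]
time: 35.53
position: [0.5776, 0.3655, 0.0454]
time: 35.7
position: [0.5805, 0.3655, 0.0508]
eef_rot: [0.67, 0.742, -0.0, -0.0]
force: [0.4, 0.7, 1.0]
width: 0.899
finger_force: 0.0
t 35.7 pos [580.5 365.5  50.8] yaw 95.82 | d [ 0.9 -0.1 47.8] turn 0.02 F [0.4 0.7 1. ] w 81.8
```

```bash
python3 -m handwheel '[0.1,0.001,0,0.02,0,0.1,0.001,0,0.035,0,0.1,0.001,0,0.044,0,0.1,0.001,0,0.047,0,0.1,0.001,0,0.048,0]'|head -4; python3 go.py 580.3 366.4 3 95.8;python3 -m handwheel '[0.6,0,0,0.001,0,0.6,0,0,0.001,0,0.6,0,0,0.001,0,0.6,0,0,0.001,0,0.6,0,0,0.001,0]' 20|head -4; python3 -m handwheel '[0.6,0,0,0,0,0.6,0,0,0,0]'; python3 -m handwheel '[0.6,0,0,-0.02,0,0.6,0,0,-0.05,0,0.6,0,0,-0.08,0,0.6,0,0,-0.08,0,0.6,0,0,-0.08,0]'; python3 go.py 475 120 60 89.55
```

```text
time: 36.12
position: [0.5804, 0.3666, 0.0021]
eef_rot: [0.67, 0.742, -0.0, -0.0]
force: [0.9, 0.7, 0.9]
t 36.1 pos [580.4 366.6   2.1] yaw 95.89 | d [-0.2 -0.1 -0.9] turn 0.09 F [0.9 0.7 0.9] w 82.0
time: 36.53
position: [0.5806, 0.3671, 0.0017]
eef_rot: [0.67, 0.743, 0.0, 0.0]
force: [-0.9, -1.1, 4.0]
time: 36.7
position: [0.5806, 0.3671, 0.0017]
eef_rot: [0.67, 0.743, 0.0, 0.0]
force: [-1.4, -1.0, 6.1]
width: 0.655
finger_force: 20.0
time: 37.12
position: [0.5813, 0.3675, 0.0829]
eef_rot: [0.67, 0.743, 0.001, 0.0]
force: [-0.3, 0.3, -1.0]
width: 0.654
finger_force: 20.0
t 37.1 pos [581.3 367.5  82.9] yaw 95.92 | d [-235.3 -131.3   22.2] turn 6.37 F [-0.3  0.3 -1. ] w 59.5
```

```bash
python3 -m handwheel '[0.6,0,0,-0.03,0,0.6,0,0,-0.05,0,0.6,-0.03,-0.015,-0.05,0,0.6,-0.065,-0.033,-0.05,0,0.6,-0.1,-0.05,-0.05,0]'|head -2; python3 -m handwheel '[0.6,-0.035,-0.017,0,0,0.6,-0.07,-0.034,0,0,0.6,-0.105,-0.051,0,0,0.6,-0.14,-0.068,0,0,0.6,-0.175,-0.085,0,6.4]'|head -2; python3 -m handwheel '[0.6,0,0,0,0,0.6,0,0,0,0]'; python3 go.py 474 75 23 89.55
```

```text
time: 37.53
position: [0.5395, 0.2612, 0.1299]
time: 37.95
position: [0.4726, 0.078, 0.13]
time: 38.12
position: [0.4733, 0.0781, 0.1303]
eef_rot: [0.711, 0.703, -0.001, -0.0]
force: [0.4, 0.2, -0.3]
width: 0.652
finger_force: 20.0
t 38.1 pos [473.3  78.1 130.3] yaw 89.36 | d [ -3.    0.9 107.3] turn -0.19 F [ 0.4  0.2 -0.3] w 59.4
```

```bash
python3 -m handwheel '[0.6,-0.003,0.001,0.03,-0.2,0.6,-0.003,0.001,0.06,-0.2,0.6,-0.003,0.001,0.09,-0.2,0.6,-0.003,0.001,0.103,-0.2,0.6,-0.003,0.001,0.106,-0.2]'|head -4; python3 -m handwheel '[0.6,0,0,0.002,0,0.6,0,0,0.002,0]'|head -4; python3 - <<'E'
from h import *
c=arm.read_camera("top")
for b in blobs(c,(0,0,150),(179,28,255),.024,30,400,(258,195,310,235)):print("plate",b[0],rect(b[2]),(b[2]*1000).min(0).round(1),(b[2]*1000).max(0).round(1))
t=c["color"][190:245,245:345,::-1]; s=arm.read_camera("side")["color"][150:240,260:360,::-1]
f=lambda a:cv2.resize(a,(400,int(400*a.shape[0]/a.shape[1])),interpolation=cv2.INTER_CUBIC)
a,b=f(t),f(s);a=cv2.copyMakeBorder(a,0,b.shape[0]-a.shape[0],0,0,0);cv2.imwrite("pics/m6.png",cv2.hconcat([a,b]))
E
python3 go.py 474 75 21 89.55
```

```text
time: 38.53
position: [0.4738, 0.0772, 0.0221]
eef_rot: [0.708, 0.706, -0.002, -0.001]
force: [-1.1, 0.2, -0.1]
time: 38.7
position: [0.4758, 0.077, 0.0232]
eef_rot: [0.708, 0.706, 0.0, -0.0]
force: [0.1, -0.6, 0.6]
plate 45.53125 [444.7 213.3  75.1  12.1  89.4] [438.5 175.8] [451.1 250.9]
plate 47.28125 [506.6 213.6  74.4  12.2  89.3] [500.8 176.4] [513.1 250.9]
t 38.8 pos [476.2  76.9  24. ] yaw 89.76 | d [-1.9 -2.2  3. ] turn 0.21 F [ 0.1  0.3 -0.3] w 59.7
```

View pics/m6.png

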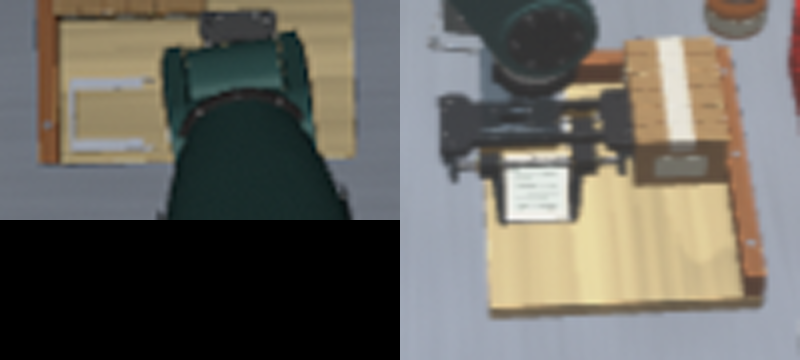

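```bash
python3 -m handwheel '[0.6,0.005,-0.001,0.002,0.2,0.6,0.01,-0.001,0.0025,0.2,0.6,0.015,-0.001,0.0025,0.2,0.6,0.018,-0.001,0.0025,0.2]'|head -4;python3 -m handwheel '[0.6,0.004,0,0,0,0.6,0.008,0,0,0,0.6,0.012,0,0,0,0.6,0.016,0,0,0]'|head -4;python3 -m handwheel '[0.6,0.004,0,0,0,0.6,0.008,0,0,0,0.6,0.012,0,0,0]'|head -4; python3 go.py 475 140 20.5 89.55
```

```text
time: 39.13
position: [0.4747, 0.0953, 0.0209]
eef_rot: [0.71, 0.704, 0.0, 0.0]
force: [0.0, -0.6, 0.7]
time: 39.47
position: [0.4746, 0.1109, 0.0206]
eef_rot: [0.71, 0.704, -0.0, -0.0]
force: [-0.9, -0.1, 0.0]
time: 39.72
position: [0.4747, 0.1229, 0.0206]
eef_rot: [0.71, 0.704, -0.0, -0.0]
force: [-0.1, 0.4, -1.2]
t 39.7 pos [474.7 122.9  20.6] yaw 89.52 | d [17.1  0.2  0.1] turn -0.03 F [-0.1  0.4 -1.2] w 59.4
```

```bash
python3 -m handwheel '[0.6,0.004,0,0,0,0.6,0.008,0,0,0,0.6,0.012,0,0,0]'|head -4; python3 -m handwheel '[0.6,0.003,0,0,0,0.6,0.006,0,0,0,0.6,0.006,0,0,0]'|head -4
```

```text
time: 39.97
position: [0.4748, 0.1349, 0.0206]
eef_rot: [0.71, 0.704, -0.0, -0.0]
force: [0.2, 0.0, -0.2]
time: 40.22
position: [0.4749, 0.1409, 0.0207]
eef_rot: [0.71, 0.704, 0.0, 0.0]
force: [0.3, 0.4, -0.4]
```

```bash
python3 -m handwheel '[0.25,0,0,0,0,0.25,0,0,0,0,0.25,0,0,0,0,0.25,0,0,-0.02,0,0.25,0,0,-0.04,0]'; python3 -m handwheel '[1,-0.03,0,0,0,1,-0.045,0,0,0,1,-0.045,0,0,0,1,-0.045,0,0,0,1,-0.045,0,0,0]'|head -2;python3 -m handwheel '[1,0,0,0,0,1,0,0,0,0,1,0,0,0,0,1,0,0,0,0,1,0,0,0,0]'; python3 go.py 474.5 97 20 89.55
```

```text
time: 40.63
position: [0.474, 0.1401, 0.0603]
eef_rot: [0.71, 0.704, -0.001, -0.001]
force: [0.2, -0.2, 0.2]
width: 0.751
finger_force: 0.0
time: 41.05
position: [0.4745, 0.0957, 0.0606]
time: 41.47
position: [0.4744, 0.0957, 0.0606]
eef_rot: [0.71, 0.704, -0.0, -0.0]
force: [-0.7, 0.7, -0.8]
width: 0.052
finger_force: 0.0
t 41.5 pos [474.4  95.7  60.6] yaw 89.54 | d [ 1.3  0.1 40.6] turn -0.01 F [-0.7  0.7 -0.8] w 4.7
```

```bash
python3 -m handwheel '[1,0,0,0.02,0,1,0,0,0.035,0,1,0,0,0.0395,0,1,0,0,0.0405,0,1,0,0,0.0405,0]'|head -4; python3 -m handwheel '[1,0.006,0,0,0,1,0.012,0,0,0,1,0.018,0,0,0,1,0.024,0,0,0,1,0.03,0,0,0]'|head -4;  python3 -m handwheel '[1,0.003,0,0,0,1,0.006,0,0,0,1,0.008,0,0,0]'|head -4; python3 -m handwheel '[1,0.002,0,0,0,1,0.004,0,0,0,1,0.004,0,0,0]'|head -4
```

```text
time: 41.88
position: [0.4745, 0.0955, 0.0202]
eef_rot: [0.71, 0.704, -0.0, -0.0]
force: [-0.5, 0.9, 0.5]
time: 42.3
position: [0.4749, 0.1263, 0.0204]
eef_rot: [0.71, 0.704, 0.0, 0.0]
force: [0.8, -0.3, -0.5]
time: 42.55
position: [0.4748, 0.1339, 0.0202]
eef_rot: [0.71, 0.704, 0.0, 0.0]
force: [0.4, -0.6, 1.2]
time: 42.8
position: [0.4749, 0.1377, 0.0201]
eef_rot: [0.71, 0.704, 0.0, 0.0]
force: [-0.0, -0.5, -0.3]
```

```bash
for i in 1; do python3 -m handwheel '[1,0.002,0,0,0,1,0.003,0,0,0,1,0.003,0,0,0]'|head -4; python3 -m handwheel '[1,0.002,0,0,0,1,0.003,0,0,0,1,0.003,0,0,0]'|head -4; python3 -m handwheel '[1,0.001,0,0,0,1,0.002,0,0,0,1,0.002,0,0,0]'|head -4; done
```

```text
time: 43.05
position: [0.4747, 0.1392, 0.02]
eef_rot: [0.71, 0.705, -0.001, 0.0]
force: [1.6, -21.8, 3.2]
time: 43.3
position: [0.4745, 0.1402, 0.02]
eef_rot: [0.709, 0.705, -0.002, 0.001]
force: [6.2, -52.0, 7.6]
time: 43.55
position: [0.4744, 0.1407, 0.0199]
eef_rot: [0.709, 0.705, -0.003, 0.001]
force: [8.8, -75.4, 11.1]
```

The plate has hit the stop at the expected place. I'll back off, raise and re-measure the knob.

```bash
python3 -m handwheel '[1,-0.01,0,0,0,1,-0.02,0,-0.01,0,1,-0.03,0,-0.05,0,1,-0.05,0.02,-0.09,0,1,-0.08,0.04,-0.13,0]'|head -4; python3 -m handwheel '[1,-0.04,0.01,0,7,1,-0.08,0.02,0,14,1,-0.12,0.03,0,21,1,-0.16,0.03,0,28,1,-0.18,0.03,0,35]'|head -4;  python3 - <<'E'
from h import *
from scipy.optimize import least_squares
c=arm.read_camera("top");s=arm.read_camera("side")
k=[]
for n,q,box in(("top",c,(230,236,240,248)),("side",s,(262,135,273,147))):
    for b in blobs(q,(0,0,0),(179,255,60),.099,2,100,box):
        u=(b[1].min(0)+b[1].max(0))/2;print(n,"knob",b[0],u.round(2),np.ptp(b[1],0));k.append((q,u))
if len(k)==2:r=least_squares(lambda p:np.concatenate([proj(q,p)[0]-u for q,u in k]),[.39,.35,.1]);print(r.x*1000,r.fun)
f=lambda a:cv2.resize(a,(400,int(400*a.shape[0]/a.shape[1])),interpolation=cv2.INTER_CUBIC)
a=f(c["color"][155:250,205:345,::-1]);b=f(s["color"][130:235,255:360,::-1]);a=cv2.copyMakeBorder(a,0,b.shape[0]-a.shape[0],0,0,0);cv2.imwrite("pics/m7.png",cv2.hconcat([a,b]))
E
python3 go.py 360 350 150 0
```

```text
time: 43.97
position: [0.507, 0.0754, 0.1378]
eef_rot: [0.71, 0.705, 0.0, -0.0]
force: [0.9, -0.4, 0.2]
time: 44.38
position: [0.5358, -0.1081, 0.1364]
eef_rot: [0.891, 0.455, 0.0, 0.0]
force: [1.2, 1.3, 0.3]
top knob 21.4375 [233.12 239.12] [5. 7.]
side knob 49.9375 [267.12 138.88] [10.5  8.5]
[385.93140409 355.07158462 113.85784933] [ 0.1173592   1.55287179  1.63279967 -0.16473133]
t 44.5 pos [ 535.6 -107.4  136.1] yaw 54.07 | d [ 267.3 -410.6  -14.1] turn 54.07 F [0.4 0.  0. ] w 0.8
```

View pics/m7.png

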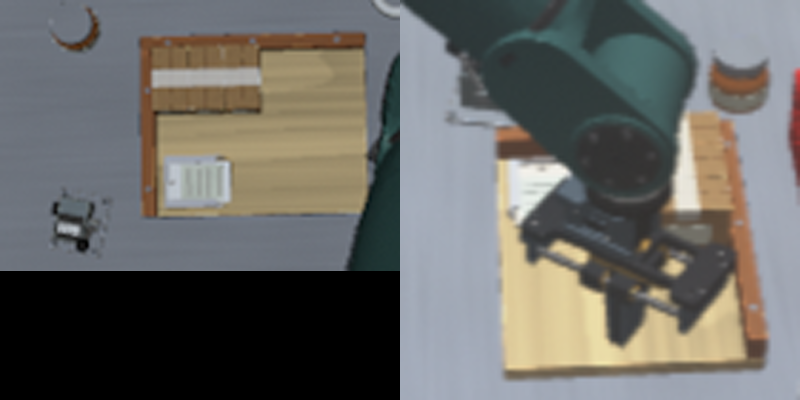

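The row is tight in the corner, with three label strips in line at crop (150-260, 78). The plate is home in the pocket at (165-230, 155-205). The counter's edges give a yaw of about −12°. Now the knob position and the approach.

```bash
python3 - <<'E'
from h import *
from scipy.optimize import least_squares
c=arm.read_camera("top");s=arm.read_camera("side")
print(ray(c,233.6,240.75,.099)*1000, ray(s,269.,142.1,.099)*1000)
E
python3 go.py 340 359 160 -12
```

```text
[[386.0220552  355.91808546]] [[386.20848463 351.60231781]]
t 44.6 pos [ 535.3 -104.8  135.8] yaw 54.56 | d [ 264.6 -428.1  -24.1] turn 66.56 F [-0.6  0.1  0.2] w 0.4
```

```bash
python3 -m handwheel '[1,0,0,-0.015,7,1,0,0,-0.03,14,1,0,0,-0.04,21,1,0,0,-0.04,28,1,0,0,-0.04,35]'|head -2; python3 -m handwheel '[1,0,0,0,7,1,0,0,0,14,1,0,0,0,21,1,0,0,0,28,1,0,0,0,31.5]'|head -2; python3 -m handwheel '[1,0,0,0,0,1,0,0,0,0]'|head -2; python3 go.py 341 358.5 175 -12
```

```text
time: 45.0
position: [0.5358, -0.1032, 0.1765]
time: 45.42
position: [0.5354, -0.1031, 0.1757]
time: 45.58
position: [0.5354, -0.1035, 0.1756]
t 45.6 pos [ 535.4 -103.5  175.6] yaw -11.69 | d [-284.  -413.     0.7] turn 0.31 F [ 0.3  0.3 -0.8] w 0.5
```

```bash
python3 -m handwheel '[1,-0.02,-0.029,0,0,1,-0.04,-0.058,0,0,1,-0.06,-0.087,0,0,1,-0.08,-0.116,0,0,1,-0.1,-0.145,0,0]'|head -2; python3 -m handwheel '[1,-0.02,-0.029,0,0,1,-0.04,-0.058,0,0,1,-0.06,-0.087,0,0,1,-0.08,-0.116,0,0,1,-0.1,-0.145,0,0]'|head -2;python3 -m handwheel '[1,-0.02,-0.029,0,0,1,-0.04,-0.058,0,0,1,-0.06,-0.087,0,0,1,-0.084,-0.116,0,0,1,-0.084,-0.123,0,0.3]'|head -2; python3 -m handwheel '[1,0,0,0,0,1,0,0,0,0,1,0,0,0,0]'|head -4; python3 go.py 341 358.5 85 -12
```

```text
time: 46.0
position: [0.4667, 0.0597, 0.1756]
time: 46.42
position: [0.3988, 0.2225, 0.1758]
time: 46.83
position: [0.3407, 0.3621, 0.1757]
time: 47.08
position: [0.3435, 0.3575, 0.1754]
eef_rot: [0.994, -0.107, -0.0, 0.0]
force: [0.0, 0.4, -0.2]
t 47.1 pos [343.5 357.5 175.4] yaw -12.23 | d [-2.7 -0.5 90.4] turn -0.23 F [ 0.   0.4 -0.2] w 0.4
```

```bash
python3 -m handwheel '[1,-0.002,0,0.02,0,1,-0.002,0,0.05,0,1,-0.002,0,0.08,0,1,-0.002,0,0.09,0,1,-0.002,0,0.09,0]'|head -4; python3 - <<'E'
from h import *
c=arm.read_camera("top");s=arm.read_camera("side")
f=lambda a:cv2.resize(a,(400,int(400*a.shape[0]/a.shape[1])),interpolation=cv2.INTER_CUBIC)
a=f(c["color"][155:250,205:345,::-1]);b=f(s["color"][110:215,245:350,::-1]);a=cv2.copyMakeBorder(a,0,b.shape[0]-a.shape[0],0,0,0);cv2.imwrite("pics/m8.png",cv2.hconcat([a,b]))
E
```

```text
time: 47.5
position: [0.3408, 0.3568, 0.0836]
eef_rot: [0.994, -0.107, -0.001, 0.002]
force: [0.1, -0.8, 0.3]
```

View pics/m8.png

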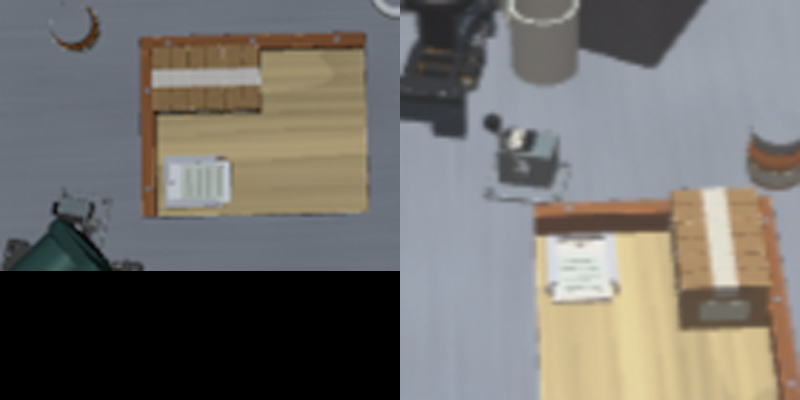

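The row is still packed and the fingers stand just behind the knob, which is at crop (492,122). Pushing the lever now.

```bash
python3 -m handwheel '[1,0.008,0,0,0,1,0.014,0,0,0,1,0.02,0,0,0,1,0.026,0,0,0,1,0.032,0,0,0]'|head -4; python3 -m handwheel '[1,0.007,0,0,0,1,0.014,0,0,0,1,0.021,0,0,0,1,0.028,0,0,0,1,0.034,0,0,0]'|head -4;python3 -m handwheel '[1,0.002,0,0,0,1,0.005,0,0,0,1,0.005,0,0,0]'|head -4;python3 -m handwheel '[1,0.002,0,0,0,1,0.003,0,0,0,1,0.003,0,0,0]'|head -4
```

```text
time: 48.02
position: [0.3736, 0.352, 0.086]
eef_rot: [0.994, -0.107, 0.0, -0.0]
force: [-3.2, 0.9, 2.4]
time: 48.43
position: [0.4065, 0.3445, 0.0853]
eef_rot: [0.994, -0.107, -0.0, 0.0]
force: [-4.0, 1.1, -2.2]
time: 48.68
position: [0.4108, 0.3434, 0.0852]
eef_rot: [0.994, -0.107, -0.0, 0.0]
force: [-3.8, 0.3, -1.6]
time: 48.93
position: [0.4136, 0.343, 0.0854]
eef_rot: [0.994, -0.107, -0.0, 0.0]
force: [-4.7, -0.1, -3.7]
```

```bash
python3 -m handwheel '[1,0.002,0,0,0,1,0.003,0,0,0,1,0.003,0,0,0]'|head -4;python3 -m handwheel '[1,0.002,0,0,0,1,0.003,0,0,0,1,0.003,0,0,0]'|head -4;python3 -m handwheel '[1,0.001,0,0,0,1,0.002,0,0,0,1,0.002,0,0,0]'|head -4
```

```text
time: 49.18
position: [0.4167, 0.3424, 0.0855]
eef_rot: [0.994, -0.107, -0.0, 0.0]
force: [-5.3, 0.2, -2.9]
time: 49.43
position: [0.4194, 0.3418, 0.0854]
eef_rot: [0.994, -0.107, -0.0, 0.0]
force: [-7.2, 1.5, -2.0]
time: 49.68
position: [0.4201, 0.3414, 0.0852]
eef_rot: [0.994, -0.107, -0.001, 0.0]
force: [-16.4, 7.5, 0.2]
```

```bash
python3 -m handwheel '[1,0.001,0,0,0,1,0.002,0,0,0,1,0.002,0,0,0]'|head -4;python3 -m handwheel '[1,-0.015,0,0,0,1,-0.03,0,0,0,1,-0.045,0,0,0,1,-0.06,0,0,0,1,-0.08,0,0,0]'|head -4;python3 -m handwheel '[1,-0.015,0,0,0,1,-0.015,0,-0.04,0,1,-0.015,0,-0.08,0,1,-0.015,0,-0.11,0,1,-0.015,0,-0.11,0]'|head -4; python3 -m handwheel '[1,0,0.03,0,0,1,0.01,0.07,0,0,1,0.02,0.11,0,0,1,0.03,0.15,0,0,1,0.04,0.19,0,0]'|head -2;python3 -m handwheel '[1,0.01,0.035,0,0,1,0.02,0.07,0,0,1,0.04,0.105,0,0,1,0.06,0.14,0,0,1,0.08,0.17,0,0]'|head -2; python3 - <<'E'
from h import *
c=arm.read_camera("top");s=arm.read_camera("side")
f=lambda a:cv2.resize(a,(400,int(400*a.shape[0]/a.shape[1])),interpolation=cv2.INTER_CUBIC)
a=f(c["color"][140:250,205:345,::-1]);b=f(s["color"][110:215,245:350,::-1]);a=cv2.copyMakeBorder(a,0,b.shape[0]-a.shape[0],0,0,0);cv2.imwrite("pics/m9.png",cv2.hconcat([a,b]))
E
```

```text
time: 49.93
position: [0.4208, 0.3411, 0.0849]
eef_rot: [0.994, -0.107, -0.003, 0.001]
force: [-27.0, 11.7, 4.2]
time: 50.35
position: [0.3449, 0.3585, 0.0859]
eef_rot: [0.994, -0.107, 0.001, -0.0]
force: [-0.3, 0.1, -1.4]
time: 50.77
position: [0.3324, 0.3637, 0.2016]
eef_rot: [0.994, -0.107, 0.003, -0.004]
force: [0.9, 0.2, 0.8]
time: 51.18
position: [0.3286, 0.1658, 0.1954]
time: 51.6
position: [0.3713, -0.018, 0.1958]
```

View pics/m9.png

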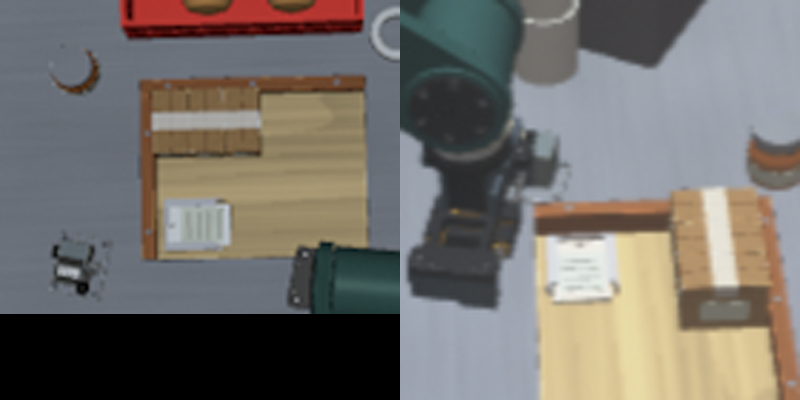

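The row is tight, the ticket is home, and the knob is back at rest at crop (82,288). Handing in.

```bash
python3 -m handwheel '[1,0,0,0,0,1,0,0,0,0,1,0,0,0,0]'|head -4; python3 -c "from cell import arm;print(arm.job_done())"
```

```text
time: 51.95
position: [0.371, -0.015, 0.1953]
eef_rot: [0.994, -0.106, -0.0, 0.0]
force: [0.4, -0.1, 0.2]
the job is handed in; nothing more can be done
None
```

The job is handed in at about 52 s: all three cartons are packed tight in the corner, the ticket plate is home in its pocket, and the lever was swung to its stop after packing and sprang back to rest; the hand-in gave no verdict.

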